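# Valve to the bottom: turn the balance-bike wheel by its spokes

### The job

Turn the small bicycle wheel in its stand until its valve is at the very bottom of the rim, with the stem pointing straight up at the hub, ready for the pump. Turn it with a fingertip on the spokes: push one spoke round, draw the finger out, then push another, until the wheel is there and left standing still. Nothing is to be lifted: do not push on the valve stem, do not shift or tip the stand, and leave the things lying beside it where they are.

Things in the scene. Friction and masses are not known exactly. Their poses are not given: they have to be found in the camera images.
- stand: Dark steel wheel stand, 250 mm (x) by 360 mm (y), 4 to 5 kg, standing loose on the shelf; not to be moved. Origin: middle of its footprint. Its x axis points away from the robot side, y left, z up; yawed up to 20 degrees. It carries a wheel that leans back 30 degrees: in the stand's frame the wheel's upward direction is (0.5, 0, 0.866) and the axle, away from the robot, (0.866, 0, -0.5).
- front_bar (a point): Middle of the stand's front bar, 32 mm from the hub centre along the axle on the robot's side: a 10 mm round steel bar along the stand's y between two posts at y = +-174 mm that end just above hub height. It divides the wheel's face into an upper and a lower half; the axle nut stands 11 mm out in front of this point. A like bar runs 32 mm behind the hub.
- hub (a point): Centre of the wheel's hub, on the axle and in the middle plane of the wheel, 165 mm above the shelf, straight above the stand's origin. The black hub is 44 mm in diameter and 44 mm long.
- wheel (a joint): Turning angle, rad. 0 (or 6.283) is wanted: valve at the very bottom, stem pointing up at the hub, one spoke exactly upwards. Grows clockwise as seen from the robot; starts at 2.5 to 3.8 (valve near the top); turns either way (limits -1 and 7.3). Friction of 0.15 N m: it stays where it is left, about 2 N on a spoke turns it.
- spokes: Five equal straight aluminium spokes 72 degrees apart, each 12 mm wide, 14 mm thick along the axle, free from 22 mm (hub) to 106 mm radius (rim). Origin: hub centre; one spoke lies along its +z, x is the axle. At wheel angle q they stand at q + k * 72 degrees, clockwise (seen from the robot) from the wheel's upward direction. Rim and black tyre: 106 to 150 mm radius, 36 mm wide.
- valve: The valve, fixed to the rim and midway between two spokes: a brass stem 8 mm in diameter with a black cap 10 mm in diameter, running from the rim (106 mm radius) inwards to 76 mm from the hub centre. The origin of this body is the hub centre; the stem lies on its own -z axis.
- valve_tip (a point): Inner end of the valve cap, 76 mm from the hub centre, in the middle plane of the wheel.
- remote: Wooden speaker remote with a round rubber button, 130 x 42 x 19 mm, lying loose on the shelf; origin under its middle, long side along its x. Leave alone.
- gauge: Small black plastic stylus gauge with a raised beam, 105 x 30 x 26 mm, lying loose on the shelf; origin under its middle, long side along x. Leave alone.
- coaster: Round cork coaster, 94 mm in diameter, 8 mm thick, lying loose on the shelf; origin under its middle. Leave alone.
- pump: Hand pump with a black T handle, 200 mm long, up to 70 mm wide and 28 mm high, fast on the shelf; its body lies along x, the handle at +x. Origin under its middle. Only an obstacle.

How it is judged:
By the outcome, as a careful person would: the job done as asked, in the order asked, and still so for the second after the job is handed in, with the robot touching nothing.
It also fails if it takes over 54 s, if anything falls off the work surface, if the arm or the gripper's body presses on something with over 40 N, if the wrist force passes 120 N, or if a joint passes its speed limit or range.

### The arm

A 6-joint arm with a two-finger parallel gripper is mounted at the origin on the work surface. World frame = base frame: x ahead of the robot, y to its left, z up, the work surface at z = 0. Lengths are in mm, angles in rad, forces in N, time in s.
With the tool pointing down it reaches from about 350 to 875 mm from the base axis. Payload 4.2 kg.
Tool frame: the origin (TCP) lies midway between the tips of the shut fingers; the grasp point (between the pads) lies 19 mm behind it; z points along the fingers, y is the line along which they close (so a half turn about z gives the same grasp; the last joint's range is limited). The gripper opens to 85 mm and grips with 20 to 120 N. Pads are 22 mm wide; open, the fingers measure 114 mm over their backs; the gripper's body (76 mm by 85 mm) begins 54 mm behind the grasp point. The pads swing forward as they close: fully open they stand 13 mm farther back than shut.
Start: joints at [1.512, 0.385, 0.008, 0, -1.194, -0.259], TCP at [195.266, 593.692, 231.312] pointing down, gripper open.
Joint ranges: [-3.14, 3.14], [-1.21, 2.06], [-1.07, 1.41], [-3.16, 2.05], [-2.99, -0.16], [-3.1, 3.1]. Speed limits (rad/s): [2.79, 2.79, 3.14, 3.14, 3.14, 3.14].

### API

Orientations are given as a unit quaternion [x, y, z, w].
In Python, from bench import sensors, get_image, camera_params, job_done gives the robot as it stands.
- The arm moves only by the tool servo_tool, never from a script. Its argument "motion" is a list of rows, each an object with "travel": the shift along the tool's x, y, z as a fraction of full scale, a list of three; "rot": the turn, a rotation vector about the tool's x, y, z as a fraction of full scale, a list of three; "hand": the opening, from 0 (shut) to 1 (fully open). In form: [{"travel": [x, y, z], "rot": [wx, wy, wz], "hand": hand}, ...]. A call has 1 to 10 rows; each row shifts and turns the commanded pose from where the row before left it, along the tool's axes as they then stand; what a row does not reach is not made up. Full scale, the value 1, is 25 cm for a shift and 360 degrees for a turn. A row lasts 1/12 s, in which the tool goes at most 41.7 mm and 7.16 degrees, less where a joint would pass 70% of its speed; a pose out of reach is approached as far as the arm can. A call with a number of a shift or a turn outside -1 to 1 is refused whole. A call with a gripper value outside its range is refused whole. The fingers move at their own pace and stop on an object; the grip force is fixed at half the most. Time passes only in rows, so rows that do not move let the fingers close. It gives the time, the measured TCP pose, the force, the opening and the grip force at its end, in the units of the state.
- sensors.read_state(): the state, without advancing time (a new reading comes with each control period).
- get_image(name): name is "scene" or "top" or "wrist"; returns (picture, depth): 420x560x3 uint8, red, green, blue; 420x560 float32, mm along the optical axis (not along the pixel's ray), 0 where there is no reading.
- camera_params(name): a dict with "camera_matrix" (3x3 intrinsics, pixels), "R" (3x3) and "t" (3): a world point X has camera coordinates R X + t; the wrist camera has in their place "mount" (4x4, takes a point from camera to tool coordinates, whose origin is the TCP and whose axes are the flange's). Camera axes: x right, y down, z forward; pixel columns grow to the right and rows downward; lengths in mm; the calibration is good to about 2 mm. A picture is of the moment at which its call begins: read the wrist's pose just before it. camera_params takes no time and is no camera call.
- job_done(): hands the job in; it is judged then, once.
The state is a dict: "clock": time; "joints": joint angles; "joint_vel": joint speeds; "joint_efforts": joint torques, N m; "position": TCP position; "ee_rot": TCP orientation; "contact_force": force on the tool from outside, world axes, zero at the start; "wrist_torque": the same for the moment, N m; "gripper_width": finger opening in mm; "grasp_force": force on a finger pad.
Only numpy, scipy, OpenCV 4.12 (cv2) and the standard library are available. Lean on these libraries where they do the work, as an engineer would, in place of code of your own. Each camera call takes 0.05 s, during which the arm holds its last target. There are 200 camera calls.

## Working session

There is one attempt and no reset: what is moved stays moved. The work goes in short steps, Python scripts to look and compute and a tool call to move; the robot and the scene stay as the last step left them, time stands still between calls to the robot, and variables do not carry over. Pictures are saved under pics/ and viewed, at most 10 in all, crops included, and the job is handed in when it is done.

Besides the shell and the picture viewer there is one more tool, called as name(argument=value, ...), one argument or row to a line, values as JSON. servo_tool: Moves the arm, as the interface text tells. Its arguments: {"type":"object","properties":{"motion":{"type":"array"}},"required":["motion"]}

```bash
mkdir -p pics; ls; python3 - <<'E'
from bench import *
import cv2,numpy as np
s=sensors.read_state();print({k:np.round(v,3).tolist() for k,v in s.items()})
for n in ("scene","top"):
    p,d=get_image(n);cv2.imwrite(f"pics/{n}0.png",p[:,:,::-1]);np.save(f"pics/{n}0.npy",d)
    c=camera_params(n);print(n,{k:np.round(v,3).tolist() for k,v in c.items()})
print(camera_params("wrist"))
E
```

```text
pics
{'clock': 0.0, 'joints': [1.512, 0.386, 0.007, -0.001, -1.194, -0.259], 'joint_vel': [-0.0, 0.0, -0.001, 0.0, 0.0, 0.0], 'joint_efforts': [0.001, -39.229, 18.84, 4.186, -0.005, 0.0], 'position': [195.104, 593.149, 230.204], 'ee_rot': [0.987, -0.158, -0.0, 0.001], 'contact_force': [0.196, -0.654, -0.01], 'wrist_torque': [0.014, -0.011, 0.011], 'grasp_force': 0.0, 'gripper_width': 85.391}
scene {'camera_matrix': [[409.293, 0.0, 275.777], [0.0, 409.293, 204.131], [0.0, 0.0, 1.0]], 'R': [[-0.877, 0.481, -0.0], [0.311, 0.567, -0.763], [-0.367, -0.669, -0.646]], 't': [468.954, -81.599, 1419.31]}
top {'camera_matrix': [[418.981, 0.0, 279.002], [0.0, 418.981, 208.797], [0.0, 0.0, 1.0]], 'R': [[-0.019, -1.0, -0.011], [-0.98, 0.021, -0.196], [0.197, 0.007, -0.98]], 't': [8.685, 544.656, 1181.626]}
{'camera_matrix': array([[343.27916347,   0.        , 278.96355139],
       [  0.        , 343.27916347, 212.14493054],
       [  0.        ,   0.        ,   1.        ]]), 'mount': array([[ 4.14939514e-05, -9.56615566e-01, -2.91353150e-01,
         7.32136589e+01],
       [ 9.99999965e-01,  1.15753643e-04, -2.37642143e-04,
        -1.07513301e+00],
       [ 2.61057361e-04, -2.91353130e-01,  9.56615537e-01,
        -1.42154305e+02],
       [ 0.00000000e+00,  0.00000000e+00,  0.00000000e+00,
         1.00000000e+00]])}
```

View pics/scene0.png

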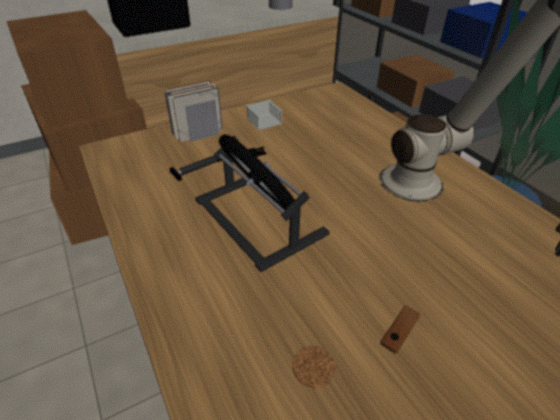

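View pics/top0.png

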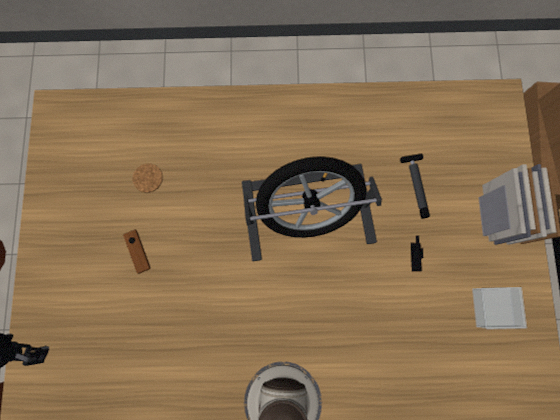

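The scene view shows the stand with the wheel leaning away from the robot. In the top view the wheel is at about (312,198), with the bar from (252,217) to (380,201) and brass near (323,176). The gauge and pump are on its right.

```bash
cat > h.py <<'E'
import numpy as np,cv2
from bench import *
def pts(n,d,mask):
    c=camera_params(n);v,u=np.nonzero(mask&(d>0));K=np.array(c["camera_matrix"])
    P=np.c_[u,v,np.ones(len(u))]@np.linalg.inv(K).T*d[v,u][:,None]
    return (P-np.array(c["t"]))@np.array(c["R"])
def ray(n,uv):
    c=camera_params(n);R=np.array(c["R"]);o=-R.T@np.array(c["t"])
    d=R.T@np.linalg.inv(np.array(c["camera_matrix"]))@np.array([*uv,1.]);return o,d
def proj(n,X):
    c=camera_params(n);q=np.array(c["camera_matrix"])@(np.array(c["R"])@np.asarray(X,float)+np.array(c["t"]));return q[:2]/q[2]
E
python3 - <<'E'
from h import *
p=cv2.imread("pics/top0.png");d=np.load("pics/top0.npy")
cv2.imwrite("pics/crop0.png",cv2.resize(p[140:275,235:395],None,fx=4.4,fy=4.4,interpolation=cv2.INTER_CUBIC))
m=np.zeros(d.shape,bool);m[140:275,235:395]=True
g=p.max(2)<40
P=pts("top",d,m&g); print(len(P),P.min(0),P.max(0))
P=P[(P[:,2]>60)]
# plane fit with ransac to the tyre
c=np.median(P,0)
for _ in range(5):
    c=P.mean(0);u,s,vt=np.linalg.svd(P-c,full_matrices=False);r=abs((P-c)@vt[2]);P=P[r<max(25,np.percentile(r,90)*0)]
n=vt[2]*np.sign(vt[2][0]);print("n",n,len(P))
xy=(P-c)@vt[:2].T
el=cv2.fitEllipse(cv2.convexHull(xy.astype(np.float32)));print(el, c+np.array(el[0])@vt[:2], "yaw",np.degrees(np.arctan2(n[1],n[0])))
E
```

```text
2989 [ 461.11137933 -268.75119076    9.94253699] [647.02587543  83.07428293 301.27810664]
n [ 0.84949362  0.1052816  -0.51698779] 2896
((-34.55640411376953, -0.8328611850738525), (281.36505126953125, 319.5497741699219), 2.6542654037475586) [536.67463197 -87.40198937 179.00710607] yaw 7.064900920290521
```

View pics/crop0.png

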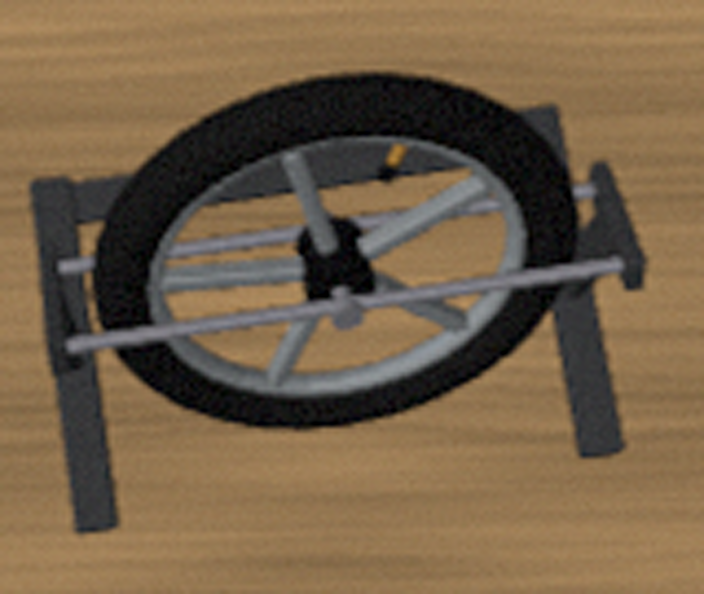

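The crop shows the valve at crop (393,160), up and slightly right. The spokes run to about (293,158), (478,187), (165,278), (275,380) and (465,322), with the front bar from (72,345) to (618,266).

```bash
python3 - <<'E'
from h import *
def hit(px,z):
    o,d=ray("top",px);return o+d*(z-o[2])/d[2]
C=lambda a,b:(235+(a+.5)/4.4-.5,140+(b+.5)/4.4-.5)
fl,fr=hit(C(72,345),181),hit(C(618,266),181)
rl,rr=hit(C(62,267),149),hit(C(592,190),149)
print(fl,fr,np.linalg.norm(fl-fr),rl,rr,np.linalg.norm(rl-rr))
for a,b in((fl,fr),(rl,rr)):
    e=a-b;print("yaw",np.degrees(np.arctan2(-e[0],e[1])), (a+b)/2)
nut=hit(C(345,310),165+.5*43);print("nut",nut)
yaw=np.mean([np.arctan2(-(a-b)[0],(a-b)[1]) for a,b in((fl,fr),(rl,rr))])
Rz=np.array([[np.cos(yaw),-np.sin(yaw),0],[np.sin(yaw),np.cos(yaw),0],[0,0,1]])
ax=Rz@[.866,0,-.5];up=Rz@[.5,0,.866];lf=Rz@[0,1,0]
hub=nut+38*ax; print("hub from nut",hub)
hubb=(fl+fr+rl+rr)/4;print("hub bars",hubb)
# hub from tyre outline
for H in (hub,hubb):
  print("proj",proj("top",H))
  for name,q in dict(valve=(393,160),s1=(293,158),s2=(478,187),s3=(165,278),s4=(275,380),s5=(465,322)).items():
    o,d=ray("top",C(*q)); off=0 if name=="valve" else -7
    o2=o-(H+ax*off);t=-(o2@ax)/(d@ax);X=o2+t*d
    print(name,np.degrees(np.arctan2(-X@lf,X@up))%360,np.linalg.norm(X))
E
```

```text
[496.07986157  71.0825176  181.        ] [ 537.46556496 -257.53264372  181.        ] 331.210961012863 [551.1086743   79.43574951 149.        ] [ 593.27319429 -251.7228069   149.        ] 333.832047938353
yaw 7.178024194935648 [516.77271327 -93.22506306 181.        ]
yaw 7.256100451634451 [572.19093429 -86.1435287  149.        ]
nut [512.89508989 -92.28480439 186.5       ]
hub from nut [545.5423708 -88.150616  167.5      ]
hub bars [544.48182378 -89.68429588 165.        ]
proj [310.57218386 199.53203556]
valve 24.119826463308083 89.03973507474174
s1 347.6271148265831 103.70453209154755
s2 56.66988173832949 102.1751347658145
s3 279.23775823481304 104.7662290402949
s4 203.95122086967677 104.2182174042607
s5 128.63722085790397 103.84664158603871
proj [311.09776175 200.10802559]
valve 22.66648435767898 90.90148835310998
s1 347.209867639559 106.55746419443047
s2 55.03971908238944 102.52650578851745
s3 280.4966950894124 106.57847174595112
s4 205.23718006658703 102.45082866234318
s5 127.97192133773207 101.19266337470472
```

```bash
cat >> h.py <<'E'
from scipy.spatial.transform import Rotation as Ro, Slerp
HUB=np.array([545,-89,165.]);YAW=np.radians(7.2)
Rz=Ro.from_euler('z',YAW).as_matrix();AX=Rz@[.866,0,-.5];UP=Rz@[.5,0,.866];LF=Rz@[0,1,0]
RT=Ro.from_matrix(np.c_[-LF,-UP,AX])           # tool along the axle
def wp(r,deg,depth):                            # wheel polar -> world, deg clockwise from up
    a=np.radians(deg);return HUB+r*(np.cos(a)*UP-np.sin(a)*LF)+depth*AX
def rows(p0,R0,p1,R1,n):
    w=(R0.inv()*R1).as_rotvec()/n
    M=sum(R0.as_matrix()@Ro.from_rotvec(i*w).as_matrix() for i in range(n))
    return np.linalg.solve(M,p1-p0)/250,w/(2*np.pi)
def plan(p1,R1,total):                          # split straight path into calls of <=10 rows
    s=sensors.read_state();p=np.array(s["position"]);R=Ro.from_quat(s["ee_rot"])
    sl=Slerp([0,1],Ro.concatenate([R,R1]));k=0;q,Q=p,R
    while k<total:
        n=min(10,total-k);f=(k+n)/total;a,b=p+(p1-p)*f,sl(f)
        v,w=rows(q,Q,a,b,n);print(n,"travel",v.round(4).tolist(),"rot",w.round(4).tolist(),"->",a.round(0));q,Q=a,b;k+=n
def wheelpos():
    s=sensors.read_state();p=np.array(s["position"])-HUB;R=Ro.from_quat(s["ee_rot"])
    u,l,d=p@UP,p@LF,p@AX
    print("clk",round(s["clock"],2),"r %.1f deg %.1f depth %.1f u %.1f right %.1f"%(np.hypot(u,l),np.degrees(np.arctan2(-l,u)),d,u,-l),"roterr",np.degrees((R.inv()*RT).as_rotvec()).round(1),"F",np.round(s["contact_force"],1),"j",np.round(s["joints"],2))
E
python3 - <<'E'
from h import *
print(wp(65,-50,-90))
plan(wp(65,-50,-90),RT,30)
E
```

```text
[482.15974513 -46.74992911 246.18251455]
10 travel [0.0734, 0.0585, -0.0054] rot [0.0049, 0.0031, 0.0054] -> [291. 380. 236.]
10 travel [0.0894, 0.0289, -0.003] rot [0.0049, 0.0031, 0.0054] -> [386. 167. 241.]
10 travel [0.0934, -0.0015, 0.0109] rot [0.0049, 0.0031, 0.0054] -> [482. -47. 246.]
```

servo_tool(
  motion=[
    {"travel": [0.0734, 0.0585, -0.0054], "rot": [0.0049, 0.0031, 0.0054], "hand": 0},
    {"travel": [0.0734, 0.0585, -0.0054], "rot": [0.0049, 0.0031, 0.0054], "hand": 0},
    {"travel": [0.0734, 0.0585, -0.0054], "rot": [0.0049, 0.0031, 0.0054], "hand": 0},
    {"travel": [0.0734, 0.0585, -0.0054], "rot": [0.0049, 0.0031, 0.0054], "hand": 0},
    {"travel": [0.0734, 0.0585, -0.0054], "rot": [0.0049, 0.0031, 0.0054], "hand": 0},
    {"travel": [0.0734, 0.0585, -0.0054], "rot": [0.0049, 0.0031, 0.0054], "hand": 0},
    {"travel": [0.0734, 0.0585, -0.0054], "rot": [0.0049, 0.0031, 0.0054], "hand": 0},
    {"travel": [0.0734, 0.0585, -0.0054], "rot": [0.0049, 0.0031, 0.0054], "hand": 0},
    {"travel": [0.0734, 0.0585, -0.0054], "rot": [0.0049, 0.0031, 0.0054], "hand": 0},
    {"travel": [0.0734, 0.0585, -0.0054], "rot": [0.0049, 0.0031, 0.0054], "hand": 0},
  ],
)

```text
clock: 0.93
position: [291.0, 379.1, 236.1]
ee_rot: [0.93, -0.32, 0.12, -0.136]
contact_force: [1.0, -0.3, -0.4]
gripper_width: 0.0
grasp_force: 0.0
```

servo_tool(
  motion=[
    {"travel": [0.0894, 0.0289, -0.003], "rot": [0.0049, 0.0031, 0.0054], "hand": 0},
    {"travel": [0.0894, 0.0289, -0.003], "rot": [0.0049, 0.0031, 0.0054], "hand": 0},
    {"travel": [0.0894, 0.0289, -0.003], "rot": [0.0049, 0.0031, 0.0054], "hand": 0},
    {"travel": [0.0894, 0.0289, -0.003], "rot": [0.0049, 0.0031, 0.0054], "hand": 0},
    {"travel": [0.0894, 0.0289, -0.003], "rot": [0.0049, 0.0031, 0.0054], "hand": 0},
    {"travel": [0.0894, 0.0289, -0.003], "rot": [0.0049, 0.0031, 0.0054], "hand": 0},
    {"travel": [0.0894, 0.0289, -0.003], "rot": [0.0049, 0.0031, 0.0054], "hand": 0},
    {"travel": [0.0894, 0.0289, -0.003], "rot": [0.0049, 0.0031, 0.0054], "hand": 0},
    {"travel": [0.0894, 0.0289, -0.003], "rot": [0.0049, 0.0031, 0.0054], "hand": 0},
    {"travel": [0.0894, 0.0289, -0.003], "rot": [0.0049, 0.0031, 0.0054], "hand": 0},
  ],
)

```text
clock: 1.77
position: [397.6, 170.7, 273.7]
ee_rot: [0.821, -0.464, 0.22, -0.25]
contact_force: [1.2, 0.8, -0.6]
gripper_width: -0.0
grasp_force: 0.0
```

```bash
python3 - <<'E'
from h import *
wheelpos();plan(wp(62,-50,-90),RT,14)
E
```

```text
clk 1.77 r 278.7 deg -82.3 depth -152.8 u 37.3 right -276.2 roterr [20.  11.3 19.6] F [ 1.2  0.8 -0.6] j [ 0.8  -0.3  -1.07  1.04 -0.33 -1.17]
10 travel [0.0662, 0.0112, 0.0102] rot [0.004, 0.0022, 0.0039] -> [458.  14. 253.]
4 travel [0.0659, 0.0022, 0.0156] rot [0.004, 0.0022, 0.0039] -> [481. -49. 245.]
```

```bash
cat >> h.py <<'E'
T=np.radians(20);Z2=AX*np.cos(T)-UP*np.sin(T);Y2=-(UP*np.cos(T)+AX*np.sin(T))
RT0=RT;RT=Ro.from_matrix(np.c_[-LF,Y2,Z2])   # tool 20 deg steeper than the axle
E
python3 - <<'E'
from h import *
print(RT.as_matrix().round(3));wheelpos();plan(wp(62,-50,-60),RT,10);plan(wp(62,-50,-60),RT,14)
E
```

```text
[[ 0.125 -0.76   0.638]
 [-0.992 -0.096  0.081]
 [-0.    -0.643 -0.766]]
clk 1.77 r 278.7 deg -82.3 depth -152.8 u 37.3 right -276.2 roterr [ 0.3  7.7 21.1] F [ 1.2  0.8 -0.6] j [ 0.8  -0.3  -1.07  1.04 -0.33 -1.17]
10 travel [0.0952, 0.0052, 0.0276] rot [0.0001, 0.0021, 0.0059] -> [507. -46. 230.]
10 travel [0.0679, 0.0069, 0.0185] rot [0.0001, 0.0015, 0.0042] -> [476.  16. 242.]
4 travel [0.0664, -0.0054, 0.0231] rot [0.0001, 0.0015, 0.0042] -> [507. -46. 230.]
```

servo_tool(
  motion=[
    {"travel": [0.068, 0.007, 0.0185], "rot": [0, 0.0015, 0.0042], "hand": 0},
    {"travel": [0.068, 0.007, 0.0185], "rot": [0, 0.0015, 0.0042], "hand": 0},
    {"travel": [0.068, 0.007, 0.0185], "rot": [0, 0.0015, 0.0042], "hand": 0},
    {"travel": [0.068, 0.007, 0.0185], "rot": [0, 0.0015, 0.0042], "hand": 0},
    {"travel": [0.068, 0.007, 0.0185], "rot": [0, 0.0015, 0.0042], "hand": 0},
    {"travel": [0.068, 0.007, 0.0185], "rot": [0, 0.0015, 0.0042], "hand": 0},
    {"travel": [0.068, 0.007, 0.0185], "rot": [0, 0.0015, 0.0042], "hand": 0},
    {"travel": [0.068, 0.007, 0.0185], "rot": [0, 0.0015, 0.0042], "hand": 0},
    {"travel": [0.068, 0.007, 0.0185], "rot": [0, 0.0015, 0.0042], "hand": 0},
    {"travel": [0.068, 0.007, 0.0185], "rot": [0, 0.0015, 0.0042], "hand": 0},
  ],
)

```text
clock: 2.6
position: [471.5, 14.7, 257.0]
ee_rot: [0.745, -0.581, 0.217, -0.247]
contact_force: [0.3, -0.3, 0.0]
gripper_width: -0.0
grasp_force: 0.0
```

```bash
python3 - <<'E'
from h import *
wheelpos();plan(wp(62,-50,-60),RT,5)
E
```

```text
clk 2.6 r 122.6 deg -66.1 depth -97.9 u 49.7 right -112.1 roterr [1.6 2.3 6.1] F [ 0.3 -0.3  0. ] j [ 0.36 -0.19 -0.98  0.72 -0.16 -0.79]
5 travel [0.0526, -0.0001, 0.0299] rot [0.0009, 0.0013, 0.0034] -> [507. -46. 230.]
```

servo_tool(
  motion=[
    {"travel": [0.0526, 0, 0.03], "rot": [0.0009, 0.0013, 0.0034], "hand": 0},
    {"travel": [0.0526, 0, 0.03], "rot": [0.0009, 0.0013, 0.0034], "hand": 0},
    {"travel": [0.0526, 0, 0.03], "rot": [0.0009, 0.0013, 0.0034], "hand": 0},
    {"travel": [0.0526, 0, 0.03], "rot": [0.0009, 0.0013, 0.0034], "hand": 0},
    {"travel": [0.0526, 0, 0.03], "rot": [0.0009, 0.0013, 0.0034], "hand": 0},
    {"travel": [0, 0, 0], "rot": [0, 0, 0], "hand": 0},
  ],
)

```text
clock: 3.1
position: [507.1, -51.9, 244.1]
ee_rot: [0.709, -0.623, 0.215, -0.252]
contact_force: [0.5, 1.2, -0.8]
gripper_width: 0.2
grasp_force: 0.0
```

```bash
python3 - <<'E'
from h import *
wheelpos();plan(wp(62,-50,-60),RT,3)
p,d=get_image("wrist");cv2.imwrite("pics/w1.png",p[:,:,::-1]);np.save("pics/w1.npy",d)
E
```

```text
clk 3.1 r 66.6 deg -38.7 depth -68.1 u 52.0 right -41.6 roterr [ 1.3  0.7 -0.1] F [ 0.5  1.2 -0.8] j [ 0.23 -0.09 -0.83  0.34 -0.16 -0.42]
3 travel [-0.0077, 0.0113, 0.0159] rot [0.0012, 0.0006, -0.0001] -> [507. -46. 230.]
```

View pics/w1.png

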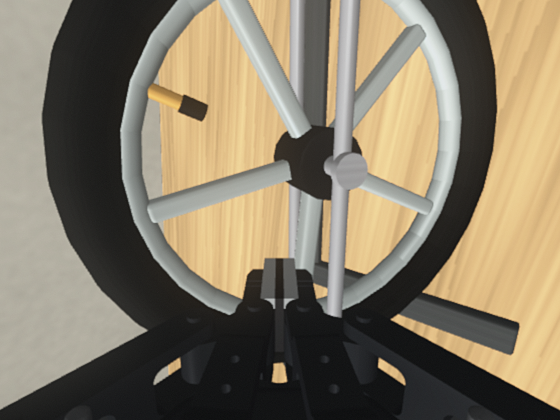

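The wrist view shows the hub at (320,160), the axle nut at (350,170), the valve tip at (200,108) and spoke ends at (152,212) and (232,0). The closed finger at (280,280) is above the gap between the two left spokes.

```bash
cat >> h.py <<'E'
def wproj(X):
    s=sensors.read_state();c=camera_params("wrist");M=np.array(c["mount"])
    t=Ro.from_quat(s["ee_rot"]).inv().apply(np.asarray(X)-np.array(s["position"]))
    q=np.array(c["camera_matrix"])@(M[:3,:3].T@(t-M[:3,3]));return (q[:2]/q[2]).round(0)
def wang(px,depth=0):                            # pixel in wrist image -> angle, radius on wheel plane
    s=sensors.read_state();c=camera_params("wrist");M=np.array(c["mount"]);R=Ro.from_quat(s["ee_rot"])
    o=R.apply(M[:3,3])+np.array(s["position"]);d=R.apply(M[:3,:3]@np.linalg.inv(np.array(c["camera_matrix"]))@np.array([*px,1.]))
    o=o-HUB-depth*AX;X=o-d*(o@AX)/(d@AX);return round(np.degrees(np.arctan2(-X@LF,X@UP)),1),round(np.linalg.norm(X),1)
E
python3 - <<'E'
from h import *
print("nut",wproj(HUB-43*AX),"hubfront",wproj(HUB-22*AX),"vtip",wproj(wp(76,23,0)))
print("barL",wproj(HUB-32*AX+150*LF),"barR",wproj(HUB-32*AX-110*LF))
print("valve",wang((200,108)),wang((155,92)),"spokes",wang((152,212),-7),wang((232,2),-7),wang((422,32),-7),wang((430,207),-7))
wheelpos()
for dep in(-60,12):print(wproj(wp(62,-50,dep)))
E
```

```text
nut [351. 166.] hubfront [331. 160.] vtip [203. 108.]
barL [329. 376.] barR [352. -70.]
valve (np.float64(22.6), np.float64(77.5)) (np.float64(21.9), np.float64(101.6)) spokes (np.float64(-13.6), np.float64(105.6)) (np.float64(56.9), np.float64(97.0)) (np.float64(133.0), np.float64(103.3)) (np.float64(-155.7), np.float64(106.9))
clk 3.15 r 67.0 deg -39.0 depth -68.5 u 52.1 right -42.1 roterr [ 1.3  0.7 -0. ] F [-0.  -0.3  0.1] j [ 0.23 -0.09 -0.84  0.35 -0.16 -0.42]
[295. 271.]
[252. 226.]
```

```bash
python3 - <<'E'
from h import *
plan(wp(62,-48,12),RT,8)
E
```

```text
8 travel [-0.0017, -0.0093, 0.0395] rot [0.0005, 0.0002, -0.0] -> [570. -39. 195.]
```

servo_tool(
  motion=[
    {"travel": [-0.0017, -0.0093, 0.0395], "rot": [0.0005, 0.0002, 0], "hand": 0},
    {"travel": [-0.0017, -0.0093, 0.0395], "rot": [0.0005, 0.0002, 0], "hand": 0},
    {"travel": [-0.0017, -0.0093, 0.0395], "rot": [0.0005, 0.0002, 0], "hand": 0},
    {"travel": [-0.0017, -0.0093, 0.0395], "rot": [0.0005, 0.0002, 0], "hand": 0},
    {"travel": [-0.0017, -0.0093, 0.0395], "rot": [0.0005, 0.0002, 0], "hand": 0},
    {"travel": [-0.0017, -0.0093, 0.0395], "rot": [0.0005, 0.0002, 0], "hand": 0},
    {"travel": [-0.0017, -0.0093, 0.0395], "rot": [0.0005, 0.0002, 0], "hand": 0},
    {"travel": [-0.0017, -0.0093, 0.0395], "rot": [0.0005, 0.0002, 0], "hand": 0},
    {"travel": [0, 0, 0], "rot": [0, 0, 0], "hand": 0},
  ],
)

```text
clock: 3.9
position: [572.4, -51.9, 210.8]
ee_rot: [0.713, -0.618, 0.205, -0.26]
contact_force: [0.4, 0.4, -0.0]
gripper_width: 0.1
grasp_force: 0.2
```

```bash
cat >> h.py <<'E'
def arc(degs,r,depth,n=5):                      # fixed orientation, chords between angles; prints rows
    s=sensors.read_state();p=np.array(s["position"]);R=Ro.from_quat(s["ee_rot"]);first=True
    for a in degs:
        q=wp(r,a,depth);v,w=rows(p,R,q,RT,n);print(a,n,"travel",v.round(4).tolist(),"rot",w.round(4).tolist());p,R=q,RT
E
python3 - <<'E'
from h import *
wheelpos();arc([-35,-20,0,20,40,58],62,12)
E
```

```text
clk 3.9 r 64.8 deg -31.0 depth 4.7 u 55.5 right -33.4 roterr [1.4 2.2 0.1] F [ 0.4  0.4 -0. ] j [ 0.19  0.09 -0.65  0.02 -0.16 -0.07]
-35 5 travel [-0.0016, 0.0015, 0.0069] rot [0.0008, 0.0012, 0.0001]
-20 5 travel [0.0115, -0.0056, -0.002] rot [0.0, 0.0, 0.0]
0 5 travel [0.017, -0.0028, -0.001] rot [0.0, 0.0, 0.0]
20 5 travel [0.017, 0.0028, 0.001] rot [0.0, 0.0, 0.0]
40 5 travel [0.0149, 0.0081, 0.0029] rot [0.0, 0.0, 0.0]
58 5 travel [0.0102, 0.011, 0.004] rot [0.0, 0.0, 0.0]
```

```bash
sed -i 's/^T=np.radians(20)/T=np.radians(25)/' h.py; python3 - <<'E'
from h import *
wheelpos();arc([-35,-20,0,20,40,58],62,10)
E
```

```text
clk 3.9 r 64.8 deg -31.0 depth 4.7 u 55.5 right -33.4 roterr [-3.6  2.2  0.2] F [ 0.4  0.4 -0. ] j [ 0.19  0.09 -0.65  0.02 -0.16 -0.07]
-35 5 travel [-0.0016, 0.0019, 0.0054] rot [-0.002, 0.0012, 0.0001]
-20 5 travel [0.0115, -0.0054, -0.0025] rot [0.0, 0.0, 0.0]
0 5 travel [0.017, -0.0027, -0.0013] rot [0.0, 0.0, 0.0]
20 5 travel [0.017, 0.0027, 0.0013] rot [0.0, 0.0, 0.0]
40 5 travel [0.0149, 0.0078, 0.0036] rot [0.0, 0.0, 0.0]
58 5 travel [0.0102, 0.0106, 0.0049] rot [0.0, 0.0, 0.0]
```

servo_tool(
  motion=[
    {"travel": [-0.0016, 0.0019, 0.0054], "rot": [-0.002, 0.0012, 0], "hand": 0},
    {"travel": [-0.0016, 0.0019, 0.0054], "rot": [-0.002, 0.0012, 0], "hand": 0},
    {"travel": [-0.0016, 0.0019, 0.0054], "rot": [-0.002, 0.0012, 0], "hand": 0},
    {"travel": [-0.0016, 0.0019, 0.0054], "rot": [-0.002, 0.0012, 0], "hand": 0},
    {"travel": [-0.0016, 0.0019, 0.0054], "rot": [-0.002, 0.0012, 0], "hand": 0},
    {"travel": [0.0115, -0.0054, -0.0025], "rot": [0, 0, 0], "hand": 0},
    {"travel": [0.0115, -0.0054, -0.0025], "rot": [0, 0, 0], "hand": 0},
    {"travel": [0.0115, -0.0054, -0.0025], "rot": [0, 0, 0], "hand": 0},
    {"travel": [0.0115, -0.0054, -0.0025], "rot": [0, 0, 0], "hand": 0},
    {"travel": [0.0115, -0.0054, -0.0025], "rot": [0, 0, 0], "hand": 0},
  ],
)

```text
clock: 4.73
position: [577.8, -64.2, 211.1]
ee_rot: [0.717, -0.629, 0.198, -0.225]
contact_force: [-0.6, 1.9, -1.1]
gripper_width: 0.1
grasp_force: 0.9
```

```bash
python3 - <<'E'
from h import *
wheelpos();arc([0,20,40,58],62,10)
E
```

```text
clk 4.73 r 61.3 deg -19.6 depth 7.8 u 57.8 right -20.5 roterr [0.1 0.1 0.2] F [-0.6  1.9 -1.1] j [ 0.18  0.11 -0.63  0.13 -0.23 -0.17]
0 5 travel [0.0164, -0.0037, 0.0001] rot [0.0001, 0.0001, 0.0001]
20 5 travel [0.017, 0.0027, 0.0013] rot [0.0, 0.0, 0.0]
40 5 travel [0.0149, 0.0078, 0.0036] rot [0.0, 0.0, 0.0]
58 5 travel [0.0102, 0.0106, 0.0049] rot [0.0, 0.0, 0.0]
```

servo_tool(
  motion=[
    {"travel": [0.0164, -0.0037, 0.0003], "rot": [0, 0, 0], "hand": 0},
    {"travel": [0.0164, -0.0037, 0.0003], "rot": [0, 0, 0], "hand": 0},
    {"travel": [0.0164, -0.0037, 0.0003], "rot": [0, 0, 0], "hand": 0},
    {"travel": [0.0164, -0.0037, 0.0003], "rot": [0, 0, 0], "hand": 0},
    {"travel": [0.0164, -0.0037, 0.0003], "rot": [0, 0, 0], "hand": 0},
    {"travel": [0.017, 0.0027, 0.0013], "rot": [0, 0, 0], "hand": 0},
    {"travel": [0.017, 0.0027, 0.0013], "rot": [0, 0, 0], "hand": 0},
    {"travel": [0.017, 0.0027, 0.0013], "rot": [0, 0, 0], "hand": 0},
    {"travel": [0.017, 0.0027, 0.0013], "rot": [0, 0, 0], "hand": 0},
    {"travel": [0.017, 0.0027, 0.0013], "rot": [0, 0, 0], "hand": 0},
  ],
)

```text
clock: 5.57
position: [586.0, -105.1, 211.0]
ee_rot: [0.717, -0.629, 0.198, -0.226]
contact_force: [-0.5, 2.0, 0.6]
gripper_width: -0.1
grasp_force: 1.1
```

```bash
python3 - <<'E'
from h import *
wheelpos();arc([40,56],62,10)
E
```

```text
clk 5.57 r 62.8 deg 19.6 depth 10.5 u 59.1 right 21.1 roterr [0.  0.1 0.2] F [-0.5  2.   0.6] j [ 0.08  0.14 -0.51 -0.1  -0.32  0.13]
40 5 travel [0.015, 0.0086, 0.0036] rot [0.0, 0.0001, 0.0001]
56 5 travel [0.0092, 0.0093, 0.0043] rot [0.0, 0.0, 0.0]
```

servo_tool(
  motion=[
    {"travel": [0.015, 0.0086, 0.0036], "rot": [0, 0, 0], "hand": 0},
    {"travel": [0.015, 0.0086, 0.0036], "rot": [0, 0, 0], "hand": 0},
    {"travel": [0.015, 0.0086, 0.0036], "rot": [0, 0, 0], "hand": 0},
    {"travel": [0.015, 0.0086, 0.0036], "rot": [0, 0, 0], "hand": 0},
    {"travel": [0.015, 0.0086, 0.0036], "rot": [0, 0, 0], "hand": 0},
    {"travel": [0.0092, 0.0093, 0.0043], "rot": [0, 0, 0], "hand": 0},
    {"travel": [0.0092, 0.0093, 0.0043], "rot": [0, 0, 0], "hand": 0},
    {"travel": [0.0092, 0.0093, 0.0043], "rot": [0, 0, 0], "hand": 0},
    {"travel": [0.0092, 0.0093, 0.0043], "rot": [0, 0, 0], "hand": 0},
    {"travel": [0.0092, 0.0093, 0.0043], "rot": [0, 0, 0], "hand": 0},
  ],
)

```text
clock: 6.4
position: [578.4, -137.5, 190.0]
ee_rot: [0.716, -0.629, 0.199, -0.226]
contact_force: [0.3, 2.7, 1.8]
gripper_width: 0.2
grasp_force: 1.1
```

```bash
python3 - <<'E'
from h import *
wheelpos()
s=sensors.read_state()
# back off from the spoke a little, out along the tool, then across to the next gap
R=Ro.from_quat(s["ee_rot"]);p=np.array(s["position"])
out=wp(60,50,8)-85*Z2
for n,a,b in((8,p,out),(8,out,wp(62,-38,8)-85*Z2)):
    v,w=rows(a,R if a is p else RT,b,RT,n);print(n,v.round(4).tolist(),w.round(4).tolist())
p_,d=get_image("wrist");cv2.imwrite("pics/w2.png",p_[:,:,::-1])
E
```

```text
clk 6.4 r 63.0 deg 56.1 depth 10.9 u 35.1 right 52.3 roterr [-0.1  0.1  0.2] F [0.3 2.7 1.8] j [-0.01  0.17 -0.47 -0.25 -0.33  0.35]
8 [-0.0032, -0.001, -0.0445] [-0.0, 0.0, 0.0001]
8 [-0.0421, -0.0047, -0.0022] [0.0, 0.0, 0.0]
```

View pics/w2.png

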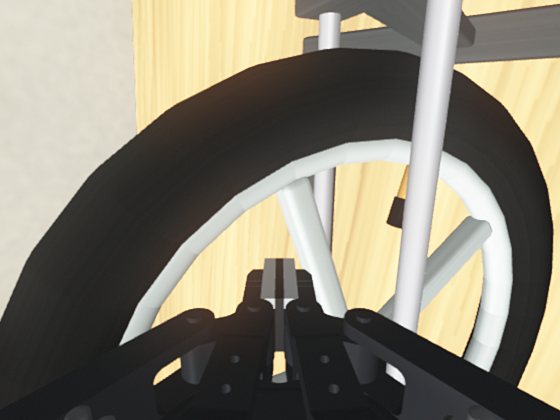

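The wheel has turned with the push: the pushed spoke's end is at (295,185), and the valve is behind the bar at (400,205). Now I draw the finger out.

servo_tool(
  motion=[
    {"travel": [-0.0064, 0, 0], "rot": [0, 0, 0], "hand": 0},
    {"travel": [-0.003, -0.001, -0.0445], "rot": [0, 0, 0], "hand": 0},
    {"travel": [-0.003, -0.001, -0.0445], "rot": [0, 0, 0], "hand": 0},
    {"travel": [-0.003, -0.001, -0.0445], "rot": [0, 0, 0], "hand": 0},
    {"travel": [-0.003, -0.001, -0.0445], "rot": [0, 0, 0], "hand": 0},
    {"travel": [-0.003, -0.001, -0.0445], "rot": [0, 0, 0], "hand": 0},
    {"travel": [-0.003, -0.001, -0.0445], "rot": [0, 0, 0], "hand": 0},
    {"travel": [-0.003, -0.001, -0.0445], "rot": [0, 0, 0], "hand": 0},
    {"travel": [-0.003, -0.001, -0.0445], "rot": [0, 0, 0], "hand": 0},
  ],
)

```text
clock: 7.2
position: [527.6, -136.1, 265.3]
ee_rot: [0.716, -0.629, 0.199, -0.226]
contact_force: [0.2, -0.2, -0.9]
gripper_width: -0.0
grasp_force: 0.0
```

servo_tool(
  motion=[
    {"travel": [-0.042, -0.0047, -0.002], "rot": [0, 0, 0], "hand": 0},
    {"travel": [-0.042, -0.0047, -0.002], "rot": [0, 0, 0], "hand": 0},
    {"travel": [-0.042, -0.0047, -0.002], "rot": [0, 0, 0], "hand": 0},
    {"travel": [-0.042, -0.0047, -0.002], "rot": [0, 0, 0], "hand": 0},
    {"travel": [-0.042, -0.0047, -0.002], "rot": [0, 0, 0], "hand": 0},
    {"travel": [-0.042, -0.0047, -0.002], "rot": [0, 0, 0], "hand": 0},
    {"travel": [-0.042, -0.0047, -0.002], "rot": [0, 0, 0], "hand": 0},
    {"travel": [-0.042, -0.0047, -0.002], "rot": [0, 0, 0], "hand": 0},
    {"travel": [0, 0, 0], "rot": [0, 0, 0], "hand": 0},
  ],
)

```text
clock: 7.95
position: [522.2, -51.2, 273.2]
ee_rot: [0.717, -0.628, 0.199, -0.226]
contact_force: [-0.5, -0.1, -0.5]
gripper_width: 0.2
grasp_force: 0.0
```

```bash
python3 - <<'E'
from h import *
wheelpos()
p_,d=get_image("wrist");cv2.imwrite("pics/w3.png",p_[:,:,::-1])
print(wproj(wp(62,-32,-40)));plan(wp(62,-32,10),RT,8)
E
```

```text
clk 7.95 r 93.9 deg -25.5 depth -69.6 u 84.8 right -40.4 roterr [-0.1  0.1  0.3] F [-0.5 -0.1 -0.5] j [ 0.25 -0.08 -0.66  0.18 -0.39 -0.26]
[307. 229.]
8 travel [0.0036, -0.0022, 0.0428] rot [-0.0, 0.0001, 0.0001] -> [576. -52. 206.]
```

View pics/w3.png

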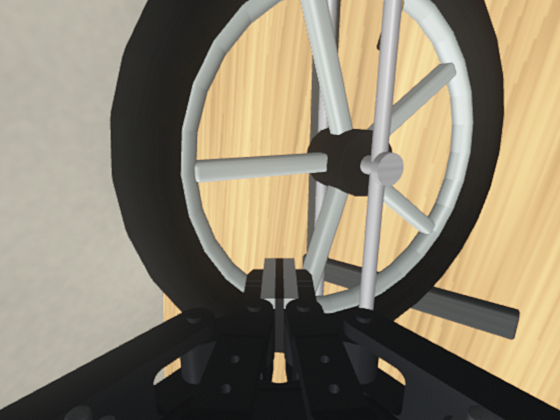

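The spokes' outer ends are at (200,171), (449,70) and (430,229); the upper one is nearly straight up. The gap between it and the spoke under the finger is open.

```bash
python3 - <<'E'
from h import *
for p in((200,171),(449,70),(430,229),(311,15)):print(wang(p,-7))
E
```

```text
(np.float64(-0.8), np.float64(103.9))
(np.float64(143.8), np.float64(100.4))
(np.float64(-142.9), np.float64(106.1))
(np.float64(67.0), np.float64(90.4))
```

servo_tool(
  motion=[
    {"travel": [0.003, -0.0022, 0.0428], "rot": [0, 0, 0], "hand": 0},
    {"travel": [0.003, -0.0022, 0.0428], "rot": [0, 0, 0], "hand": 0},
    {"travel": [0.003, -0.0022, 0.0428], "rot": [0, 0, 0], "hand": 0},
    {"travel": [0.003, -0.0022, 0.0428], "rot": [0, 0, 0], "hand": 0},
    {"travel": [0.003, -0.0022, 0.0428], "rot": [0, 0, 0], "hand": 0},
    {"travel": [0.003, -0.0022, 0.0428], "rot": [0, 0, 0], "hand": 0},
    {"travel": [0.003, -0.0022, 0.0428], "rot": [0, 0, 0], "hand": 0},
    {"travel": [0.003, -0.0022, 0.0428], "rot": [0, 0, 0], "hand": 0},
    {"travel": [0, 0, 0], "rot": [0, 0, 0], "hand": 0},
  ],
)

```text
clock: 8.75
position: [575.9, -52.2, 203.2]
ee_rot: [0.716, -0.63, 0.198, -0.225]
contact_force: [0.2, -0.3, 0.4]
gripper_width: 0.4
grasp_force: 0.0
```

```bash
python3 - <<'E'
from h import *
wheelpos();arc([-15,5,25,40,52],62,10)
E
```

```text
clk 8.75 r 60.4 deg -32.8 depth 11.4 u 50.8 right -32.7 roterr [0.2 0.1 0.1] F [ 0.2 -0.3  0.4] j [ 0.2   0.11 -0.69  0.26 -0.17 -0.32]
-15 5 travel [0.0133, -0.0061, -0.0041] rot [0.0001, 0.0, 0.0001]
5 5 travel [0.0172, -0.0014, -0.0006] rot [0.0, 0.0, 0.0]
25 5 travel [0.0166, 0.004, 0.0019] rot [0.0, 0.0, 0.0]
40 5 travel [0.0109, 0.0063, 0.0029] rot [0.0, 0.0, 0.0]
52 5 travel [0.0072, 0.0068, 0.0032] rot [0.0, 0.0, 0.0]
```

servo_tool(
  motion=[
    {"travel": [0.0133, -0.0061, -0.0041], "rot": [0, 0, 0], "hand": 0},
    {"travel": [0.0133, -0.0061, -0.0041], "rot": [0, 0, 0], "hand": 0},
    {"travel": [0.0133, -0.0061, -0.0041], "rot": [0, 0, 0], "hand": 0},
    {"travel": [0.0133, -0.0061, -0.0041], "rot": [0, 0, 0], "hand": 0},
    {"travel": [0.0133, -0.0061, -0.0041], "rot": [0, 0, 0], "hand": 0},
    {"travel": [0.0172, -0.0014, -0.0006], "rot": [0, 0, 0], "hand": 0},
    {"travel": [0.0172, -0.0014, -0.0006], "rot": [0, 0, 0], "hand": 0},
    {"travel": [0.0172, -0.0014, -0.0006], "rot": [0, 0, 0], "hand": 0},
    {"travel": [0.0172, -0.0014, -0.0006], "rot": [0, 0, 0], "hand": 0},
    {"travel": [0.0172, -0.0014, -0.0006], "rot": [0, 0, 0], "hand": 0},
  ],
)

```text
clock: 9.58
position: [584.5, -88.5, 215.4]
ee_rot: [0.716, -0.63, 0.198, -0.226]
contact_force: [-1.3, 2.1, 0.4]
gripper_width: 0.2
grasp_force: 1.1
```

servo_tool(
  motion=[
    {"travel": [0.0166, 0.004, 0.0019], "rot": [0, 0, 0], "hand": 0},
    {"travel": [0.0166, 0.004, 0.0019], "rot": [0, 0, 0], "hand": 0},
    {"travel": [0.0166, 0.004, 0.0019], "rot": [0, 0, 0], "hand": 0},
    {"travel": [0.0166, 0.004, 0.0019], "rot": [0, 0, 0], "hand": 0},
    {"travel": [0.0166, 0.004, 0.0019], "rot": [0, 0, 0], "hand": 0},
    {"travel": [0.0109, 0.0063, 0.0029], "rot": [0, 0, 0], "hand": 0},
    {"travel": [0.0109, 0.0063, 0.0029], "rot": [0, 0, 0], "hand": 0},
    {"travel": [0.0109, 0.0063, 0.0029], "rot": [0, 0, 0], "hand": 0},
    {"travel": [0.0109, 0.0063, 0.0029], "rot": [0, 0, 0], "hand": 0},
    {"travel": [0.0109, 0.0063, 0.0029], "rot": [0, 0, 0], "hand": 0},
  ],
)

```text
clock: 10.42
position: [582.5, -123.6, 203.1]
ee_rot: [0.716, -0.629, 0.199, -0.226]
contact_force: [0.5, 2.4, 1.7]
gripper_width: 0.1
grasp_force: 1.2
```

```bash
python3 - <<'E'
from h import *
wheelpos();arc([55],63,11,8)
E
```

```text
clk 10.42 r 63.0 deg 38.3 depth 9.4 u 49.4 right 39.1 roterr [-0.1  0.1  0.2] F [0.5 2.4 1.7] j [ 0.03  0.15 -0.48 -0.18 -0.33  0.25]
55 8 travel [0.0063, 0.0057, 0.0035] rot [-0.0, 0.0, 0.0001]
```

Push gently to about 55°, then draw out sideways and straight back.

servo_tool(
  motion=[
    {"travel": [0.0063, 0.0057, 0.0035], "rot": [0, 0, 0], "hand": 0},
    {"travel": [0.0063, 0.0057, 0.0035], "rot": [0, 0, 0], "hand": 0},
    {"travel": [0.0063, 0.0057, 0.0035], "rot": [0, 0, 0], "hand": 0},
    {"travel": [0.0063, 0.0057, 0.0035], "rot": [0, 0, 0], "hand": 0},
    {"travel": [0.0063, 0.0057, 0.0035], "rot": [0, 0, 0], "hand": 0},
    {"travel": [0.0063, 0.0057, 0.0035], "rot": [0, 0, 0], "hand": 0},
    {"travel": [0.0063, 0.0057, 0.0035], "rot": [0, 0, 0], "hand": 0},
    {"travel": [0.0063, 0.0057, 0.0035], "rot": [0, 0, 0], "hand": 0},
    {"travel": [0, 0, 0], "rot": [0, 0, 0], "hand": 0},
  ],
)

```text
clock: 11.17
position: [578.5, -137.1, 190.1]
ee_rot: [0.716, -0.63, 0.198, -0.226]
contact_force: [0.1, -1.0, 0.7]
gripper_width: -0.0
grasp_force: 0.2
```

```bash
python3 - <<'E'
from h import *
wheelpos()
E
```

```text
clk 11.17 r 62.8 deg 55.7 depth 11.0 u 35.4 right 51.9 roterr [0.  0.1 0.1] F [ 0.1 -1.   0.7] j [-0.01  0.17 -0.47 -0.24 -0.33  0.35]
```

servo_tool(
  motion=[
    {"travel": [-0.02, 0, 0], "rot": [0, 0, 0], "hand": 0},
    {"travel": [-0.01, -0.001, -0.0445], "rot": [0, 0, 0], "hand": 0},
    {"travel": [-0.003, -0.001, -0.0445], "rot": [0, 0, 0], "hand": 0},
    {"travel": [-0.003, -0.001, -0.0445], "rot": [0, 0, 0], "hand": 0},
    {"travel": [-0.003, -0.001, -0.0445], "rot": [0, 0, 0], "hand": 0},
    {"travel": [-0.003, -0.001, -0.0445], "rot": [0, 0, 0], "hand": 0},
    {"travel": [-0.003, -0.001, -0.0445], "rot": [0, 0, 0], "hand": 0},
    {"travel": [-0.003, -0.001, -0.0445], "rot": [0, 0, 0], "hand": 0},
    {"travel": [-0.003, -0.001, -0.0445], "rot": [0, 0, 0], "hand": 0},
  ],
)

```text
clock: 11.92
position: [527.4, -130.5, 266.0]
ee_rot: [0.716, -0.629, 0.199, -0.226]
contact_force: [0.3, 0.2, 0.1]
gripper_width: -0.1
grasp_force: 0.0
```

servo_tool(
  motion=[
    {"travel": [-0.05, -0.0047, -0.002], "rot": [0, 0, 0], "hand": 0},
    {"travel": [-0.05, -0.0047, -0.002], "rot": [0, 0, 0], "hand": 0},
    {"travel": [-0.05, -0.0047, -0.002], "rot": [0, 0, 0], "hand": 0},
    {"travel": [-0.05, -0.0047, -0.002], "rot": [0, 0, 0], "hand": 0},
    {"travel": [-0.05, -0.0047, -0.002], "rot": [0, 0, 0], "hand": 0},
    {"travel": [-0.05, -0.0047, -0.002], "rot": [0, 0, 0], "hand": 0},
    {"travel": [-0.05, -0.0047, -0.002], "rot": [0, 0, 0], "hand": 0},
    {"travel": [0, 0, 0], "rot": [0, 0, 0], "hand": 0},
    {"travel": [0, 0, 0], "rot": [0, 0, 0], "hand": 0},
  ],
)

```text
clock: 12.67
position: [521.1, -42.8, 272.6]
ee_rot: [0.717, -0.629, 0.199, -0.226]
contact_force: [0.2, 0.4, -0.0]
gripper_width: 0.5
grasp_force: 0.0
```

```bash
python3 - <<'E'
from h import *
wheelpos()
p_,d=get_image("wrist");cv2.imwrite("pics/w4.png",p_[:,:,::-1])
E
```

```text
clk 12.67 r 97.4 deg -30.1 depth -69.3 u 84.3 right -48.8 roterr [-0.   0.1  0.2] F [ 0.2  0.4 -0. ] j [ 0.27 -0.08 -0.68  0.22 -0.38 -0.32]
```

View pics/w4.png

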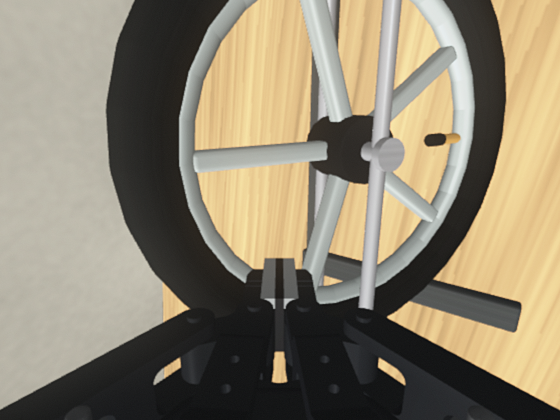

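The valve is at the bottom: its cap is at (434,140) and its brass base at (457,138). The upward spoke runs from (325,152) to (197,160). I'll measure how far it is off.

```bash
cat > meas.py <<'E'
from h import *
def X(px,depth):
    a,r=wang(px,depth);a=np.radians(a);return r*np.array([np.cos(a),np.sin(a)])
def run(f,box,vbox):
    p=cv2.imread(f).astype(int)
    # upward spoke: column-wise centre of bright grey (top face) pixels
    u0,u1,v0,v1=box;xy=[]
    sat=p.max(2)-p.min(2);m=(sat<40)&(p.min(2)>110)
    for u in range(u0,u1):
        v=np.nonzero(m[v0:v1,u])[0]
        if len(v):xy.append((u,v0+v.min(),v0+v.max(),v0+v.mean()))
    xy=np.array(xy);print(xy[::25].round(1).tolist())
    for k,n in((1,"edgeR"),(2,"edgeL"),(3,"mid")):
        c=np.polyfit(xy[:,0],xy[:,k],1);A,B=[X((u,np.polyval(c,u)),-7) for u in(u0,u1)];D=A-B
        print(n,"spoke dir deg %.2f"%np.degrees(np.arctan2(D[1],D[0])),"off hub %.1f mm"%(A[1]-D[1]/D[0]*A[0]))
    u0,u1,v0,v1=vbox;q=p[v0:v1,u0:u1];b,g,r=q[...,0],q[...,1],q[...,2]
    for n,mm in(("cap",q.max(2)<70),("brass",(r-b>70)&(r-b>0)&(r>90)&(b<70))):
        v,u=np.nonzero(mm);P=X((u.mean()+u0,v.mean()+v0),0);print(n,len(u),"ang %.2f r %.1f"%(np.degrees(np.arctan2(P[1],P[0])),np.hypot(*P)))
E
python3 -c "
from meas import *
run('pics/w4.png',(212,305,135,180),(420,470,128,152))
print('hubcentre px',wproj(HUB-43*AX),wproj(HUB-22*AX))"
```

```text
[[212.0, 150.0, 171.0, 160.5], [237.0, 147.0, 168.0, 157.5], [262.0, 145.0, 165.0, 155.0], [287.0, 143.0, 163.0, 153.0]]
edgeR spoke dir deg -1.77 off hub 4.3 mm
edgeL spoke dir deg -1.76 off hub -7.2 mm
mid spoke dir deg -1.80 off hub -1.4 mm
cap 203 ang 179.70 r 84.0
brass 12 ang 178.20 r 101.2
hubcentre px [391. 151.] [367. 147.]
```

```bash
python3 - <<'E'
from meas import *
p=cv2.imread('pics/w4.png').astype(int);m=(p.max(2)-p.min(2)<40)&(p.min(2)>110)
L=[]
for v in list(range(5,120))+list(range(200,290)):
    u=np.nonzero(m[v,355:412])[0]
    if 8<len(u)<30:L.append((v,355+u.mean()))
L=np.array(L);c=np.polyfit(L[:,0],L[:,1],1);r=L[:,1]-np.polyval(c,L[:,0]);print(len(L),r.std())
A,B=[X((np.polyval(c,v),v),-32-4) for v in(10,285)];D=A-B;print("bar dir (want 90): %.2f"%np.degrees(np.arctan2(D[1],D[0])),A.round(1),B.round(1))
wheelpos()
s=sensors.read_state();q=np.array(s["position"]);R=Ro.from_quat(s["ee_rot"])
a=wp(60,40,10)-85*Z2
for n,t in((8,a),(8,wp(60,40,10)),(6,wp(63,57.3,11))):
    v,w=rows(q,R,t,RT,n);print(n,v.round(4).tolist(),w.round(4).tolist());q,R=t,RT
E
```

```text
149 4.04122950192387
bar dir (want 90): 88.39 [ 2.6 74.2] [ -2.1 -91.2]
clk 12.72 r 97.4 deg -29.9 depth -69.2 u 84.4 right -48.5 roterr [-0.   0.1  0.2] F [ 0.9 -0.5  0.3] j [ 0.27 -0.08 -0.68  0.22 -0.38 -0.32]
8 [0.0435, 0.0008, 0.0014] [-0.0, 0.0, 0.0001]
8 [0.0, -0.0, 0.0425] [0.0, 0.0, 0.0]
6 [0.0096, 0.0069, 0.004] [0.0, 0.0, 0.0]
```

```bash
python3 - <<'E'
from meas import *
p=cv2.imread('pics/w4.png').astype(int);m=(p.max(2)-p.min(2)<40)&(p.min(2)>110)
L=[]
for v in list(range(5,115))+list(range(200,295)):
    u=np.nonzero(m[v,352:415])[0]
    if len(u):
        g=max(np.split(u,np.nonzero(np.diff(u)>1)[0]+1),key=len)
        if 12<=len(g)<=22:L.append((v,352+g.mean()))
L=np.array(L)
for _ in range(12):
    c=np.polyfit(L[:,0],L[:,1],1);r=abs(L[:,1]-np.polyval(c,L[:,0]));L=L[r<max(.8,2*np.median(r))]
print(len(L),r.std(),c,L[0],L[-1])
for dep in(-37,-34):
    A,B=[X((np.polyval(c,v),v),dep) for v in(10,285)];D=A-B;print("bar dir (want 90): %.2f"%np.degrees(np.arctan2(D[1],D[0])),A.round(1),B.round(1))
E
```

```text
82 0.11736093115571918 [-8.65521707e-02  3.91883246e+02] [  5.  391.5] [ 86.  384.5]
bar dir (want 90): 89.94 [ 3.6 73.8] [  3.4 -89.4]
bar dir (want 90): 89.96 [ 0.9 74.7] [  0.8 -91.5]
```

The bar reads 89.95°, so the frame is good and the wheel is about 1.7° short. I'll push the same spoke on to a finger angle of about 57.4°.

servo_tool(
  motion=[
    {"travel": [0.0435, 0.0008, 0.0014], "rot": [0, 0, 0], "hand": 0},
    {"travel": [0.0435, 0.0008, 0.0014], "rot": [0, 0, 0], "hand": 0},
    {"travel": [0.0435, 0.0008, 0.0014], "rot": [0, 0, 0], "hand": 0},
    {"travel": [0.0435, 0.0008, 0.0014], "rot": [0, 0, 0], "hand": 0},
    {"travel": [0.0435, 0.0008, 0.0014], "rot": [0, 0, 0], "hand": 0},
    {"travel": [0.0435, 0.0008, 0.0014], "rot": [0, 0, 0], "hand": 0},
    {"travel": [0.0435, 0.0008, 0.0014], "rot": [0, 0, 0], "hand": 0},
    {"travel": [0.0435, 0.0008, 0.0014], "rot": [0, 0, 0], "hand": 0},
    {"travel": [0, 0, 0], "rot": [0, 0, 0], "hand": 0},
  ],
)

```text
clock: 13.47
position: [533.8, -131.2, 269.6]
ee_rot: [0.715, -0.631, 0.199, -0.226]
contact_force: [-0.0, 0.3, -0.1]
gripper_width: 0.1
grasp_force: 0.0
```

servo_tool(
  motion=[
    {"travel": [0, 0, 0.0425], "rot": [0, 0, 0], "hand": 0},
    {"travel": [0, 0, 0.0425], "rot": [0, 0, 0], "hand": 0},
    {"travel": [0, 0, 0.0425], "rot": [0, 0, 0], "hand": 0},
    {"travel": [0, 0, 0.0425], "rot": [0, 0, 0], "hand": 0},
    {"travel": [0, 0, 0.0425], "rot": [0, 0, 0], "hand": 0},
    {"travel": [0, 0, 0.0425], "rot": [0, 0, 0], "hand": 0},
    {"travel": [0, 0, 0.0425], "rot": [0, 0, 0], "hand": 0},
    {"travel": [0, 0, 0.0425], "rot": [0, 0, 0], "hand": 0},
    {"travel": [0, 0, 0], "rot": [0, 0, 0], "hand": 0},
  ],
)

```text
clock: 14.22
position: [581.7, -122.7, 196.8]
ee_rot: [0.717, -0.63, 0.197, -0.225]
contact_force: [0.2, -0.1, 0.7]
gripper_width: -0.2
grasp_force: 0.0
```

```bash
python3 - <<'E'
from h import *
wheelpos();arc([57.4],63,11,8)
E
```

```text
clk 14.22 r 57.8 deg 41.1 depth 12.0 u 43.6 right 38.0 roterr [0.2 0.2 0.1] F [ 0.2 -0.1  0.7] j [ 0.03  0.16 -0.49 -0.18 -0.32  0.25]
57.4 8 travel [0.0075, 0.0046, 0.0016] rot [0.0001, 0.0001, 0.0]
```

servo_tool(
  motion=[
    {"travel": [0.0075, 0.0046, 0.0016], "rot": [0, 0, 0], "hand": 0},
    {"travel": [0.0075, 0.0046, 0.0016], "rot": [0, 0, 0], "hand": 0},
    {"travel": [0.0075, 0.0046, 0.0016], "rot": [0, 0, 0], "hand": 0},
    {"travel": [0.0075, 0.0046, 0.0016], "rot": [0, 0, 0], "hand": 0},
    {"travel": [0.0075, 0.0046, 0.0016], "rot": [0, 0, 0], "hand": 0},
    {"travel": [0.0075, 0.0046, 0.0016], "rot": [0, 0, 0], "hand": 0},
    {"travel": [0.0075, 0.0046, 0.0016], "rot": [0, 0, 0], "hand": 0},
    {"travel": [0.0075, 0.0046, 0.0016], "rot": [0, 0, 0], "hand": 0},
    {"travel": [0, 0, 0], "rot": [0, 0, 0], "hand": 0},
  ],
)

```text
clock: 14.97
position: [577.7, -139.0, 191.6]
ee_rot: [0.716, -0.63, 0.199, -0.226]
contact_force: [0.6, -0.5, -0.7]
gripper_width: 0.2
grasp_force: 0.1
```

```bash
python3 - <<'E'
from h import *
wheelpos()
E
```

```text
clk 14.97 r 64.7 deg 56.1 depth 9.4 u 36.1 right 53.7 roterr [-0.   0.1  0.1] F [ 0.6 -0.5 -0.7] j [-0.01  0.17 -0.47 -0.25 -0.34  0.35]
```

servo_tool(
  motion=[
    {"travel": [-0.02, 0, 0], "rot": [0, 0, 0], "hand": 0},
    {"travel": [-0.01, -0.001, -0.0445], "rot": [0, 0, 0], "hand": 0},
    {"travel": [-0.003, -0.001, -0.0445], "rot": [0, 0, 0], "hand": 0},
    {"travel": [-0.003, -0.001, -0.0445], "rot": [0, 0, 0], "hand": 0},
    {"travel": [-0.003, -0.001, -0.0445], "rot": [0, 0, 0], "hand": 0},
    {"travel": [-0.003, -0.001, -0.0445], "rot": [0, 0, 0], "hand": 0},
    {"travel": [-0.003, -0.001, -0.0445], "rot": [0, 0, 0], "hand": 0},
    {"travel": [-0.003, -0.001, -0.0445], "rot": [0, 0, 0], "hand": 0},
    {"travel": [-0.003, -0.001, -0.0445], "rot": [0, 0, 0], "hand": 0},
  ],
)

```text
clock: 15.72
position: [526.3, -132.4, 266.9]
ee_rot: [0.716, -0.629, 0.199, -0.226]
contact_force: [-0.9, 0.1, 1.0]
gripper_width: 0.2
grasp_force: 0.0
```

servo_tool(
  motion=[
    {"travel": [-0.05, -0.0047, -0.002], "rot": [0, 0, 0], "hand": 0},
    {"travel": [-0.05, -0.0047, -0.002], "rot": [0, 0, 0], "hand": 0},
    {"travel": [-0.05, -0.0047, -0.002], "rot": [0, 0, 0], "hand": 0},
    {"travel": [-0.05, -0.0047, -0.002], "rot": [0, 0, 0], "hand": 0},
    {"travel": [-0.05, -0.0047, -0.002], "rot": [0, 0, 0], "hand": 0},
    {"travel": [-0.05, -0.0047, -0.002], "rot": [0, 0, 0], "hand": 0},
    {"travel": [-0.05, -0.0047, -0.002], "rot": [0, 0, 0], "hand": 0},
    {"travel": [0, 0, 0], "rot": [0, 0, 0], "hand": 0},
    {"travel": [0, 0, 0], "rot": [0, 0, 0], "hand": 0},
  ],
)

```text
clock: 16.47
position: [520.0, -44.7, 273.5]
ee_rot: [0.717, -0.629, 0.199, -0.226]
contact_force: [-0.4, 0.1, 0.7]
gripper_width: -0.1
grasp_force: 0.0
```

```bash
python3 - <<'E'
from meas import *
wheelpos()
p_,d=get_image("wrist");cv2.imwrite("pics/w5.png",p_[:,:,::-1])
p_,d=get_image("top");cv2.imwrite("pics/top5.png",p_[:,:,::-1]);print([abs(cv2.imread("pics/top0.png").astype(int)-p_[:,:,::-1])[r].mean().round(1) for r in (np.s_[155:200,120:170],np.s_[225:275,115:155],np.s_[230:275,405:430],np.s_[180:260,240:262])])
run('pics/w5.png',(212,305,130,185),(420,470,124,156))
E
```

```text
clk 16.47 r 96.6 deg -29.2 depth -70.9 u 84.4 right -47.1 roterr [-0.   0.1  0.2] F [-0.4  0.1  0.7] j [ 0.27 -0.09 -0.67  0.21 -0.38 -0.3 ]
[np.float64(3.5), np.float64(3.5), np.float64(4.1), np.float64(3.7)]
[[212.0, 153.0, 173.0, 163.0], [237.0, 151.0, 170.0, 160.5], [262.0, 149.0, 168.0, 158.5], [287.0, 147.0, 165.0, 156.0]]
edgeR spoke dir deg -1.67 off hub 4.5 mm
edgeL spoke dir deg -1.70 off hub -7.0 mm
mid spoke dir deg -1.68 off hub -1.2 mm
cap 214 ang 179.90 r 86.2
brass 12 ang 178.20 r 100.4
```

View pics/w5.png

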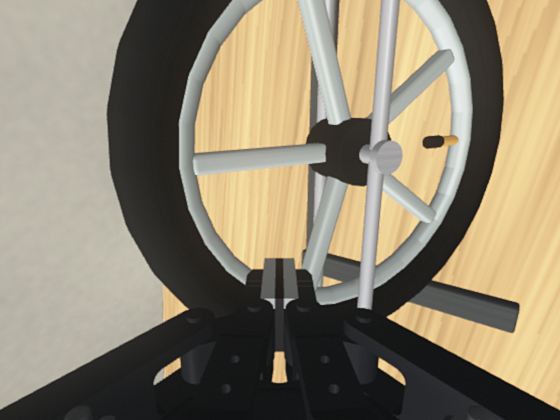

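The wheel barely moved, so it had coasted a little ahead of the finger on the earlier push; it is still about −1.7°. The surrounding things are unchanged. I'll retrace the same path, then add 1.9 mm more, slowly.

servo_tool(
  motion=[
    {"travel": [0.05, 0.0047, 0.002], "rot": [0, 0, 0], "hand": 0},
    {"travel": [0.05, 0.0047, 0.002], "rot": [0, 0, 0], "hand": 0},
    {"travel": [0.05, 0.0047, 0.002], "rot": [0, 0, 0], "hand": 0},
    {"travel": [0.05, 0.0047, 0.002], "rot": [0, 0, 0], "hand": 0},
    {"travel": [0.05, 0.0047, 0.002], "rot": [0, 0, 0], "hand": 0},
    {"travel": [0.05, 0.0047, 0.002], "rot": [0, 0, 0], "hand": 0},
    {"travel": [0.05, 0.0047, 0.002], "rot": [0, 0, 0], "hand": 0},
    {"travel": [0, 0, 0], "rot": [0, 0, 0], "hand": 0},
  ],
)

```text
clock: 17.23
position: [527.7, -134.5, 265.9]
ee_rot: [0.715, -0.631, 0.199, -0.226]
contact_force: [-0.4, -1.4, 0.8]
gripper_width: -0.3
grasp_force: 0.0
```

servo_tool(
  motion=[
    {"travel": [0.003, 0.001, 0.0445], "rot": [0, 0, 0], "hand": 0},
    {"travel": [0.003, 0.001, 0.0445], "rot": [0, 0, 0], "hand": 0},
    {"travel": [0.003, 0.001, 0.0445], "rot": [0, 0, 0], "hand": 0},
    {"travel": [0.003, 0.001, 0.0445], "rot": [0, 0, 0], "hand": 0},
    {"travel": [0.003, 0.001, 0.0445], "rot": [0, 0, 0], "hand": 0},
    {"travel": [0.003, 0.001, 0.0445], "rot": [0, 0, 0], "hand": 0},
    {"travel": [0.003, 0.001, 0.0445], "rot": [0, 0, 0], "hand": 0},
    {"travel": [0.003, 0.001, 0.0445], "rot": [0, 0, 0], "hand": 0},
    {"travel": [0, 0, 0], "rot": [0, 0, 0], "hand": 0},
  ],
)

```text
clock: 17.98
position: [577.1, -131.7, 188.8]
ee_rot: [0.717, -0.63, 0.197, -0.225]
contact_force: [-0.7, -0.8, -0.5]
gripper_width: 0.2
grasp_force: 0.0
```

servo_tool(
  motion=[
    {"travel": [0.0045, 0, 0], "rot": [0, 0, 0], "hand": 0},
    {"travel": [0.0045, 0, 0], "rot": [0, 0, 0], "hand": 0},
    {"travel": [0.0045, 0, 0], "rot": [0, 0, 0], "hand": 0},
    {"travel": [0.0045, 0, 0], "rot": [0, 0, 0], "hand": 0},
    {"travel": [0.0045, 0, 0], "rot": [0, 0, 0], "hand": 0},
    {"travel": [0.0045, 0, 0], "rot": [0, 0, 0], "hand": 0},
    {"travel": [0, 0, 0], "rot": [0, 0, 0], "hand": 0},
  ],
)

```text
clock: 18.57
position: [577.8, -138.9, 192.0]
ee_rot: [0.716, -0.629, 0.199, -0.226]
contact_force: [-0.1, 0.9, -0.2]
gripper_width: 0.6
grasp_force: 0.0
```

servo_tool(
  motion=[
    {"travel": [0.0007, 0.0011, 0.0005], "rot": [0, 0, 0], "hand": 0},
    {"travel": [0.0007, 0.0011, 0.0005], "rot": [0, 0, 0], "hand": 0},
    {"travel": [0.0007, 0.0011, 0.0005], "rot": [0, 0, 0], "hand": 0},
    {"travel": [0.0007, 0.0011, 0.0005], "rot": [0, 0, 0], "hand": 0},
    {"travel": [0.0007, 0.0011, 0.0005], "rot": [0, 0, 0], "hand": 0},
    {"travel": [0.0007, 0.0011, 0.0005], "rot": [0, 0, 0], "hand": 0},
    {"travel": [0, 0, 0], "rot": [0, 0, 0], "hand": 0},
  ],
)

```text
clock: 19.15
position: [577.2, -139.8, 190.3]
ee_rot: [0.716, -0.629, 0.199, -0.226]
contact_force: [-0.3, 1.0, 2.0]
gripper_width: -0.2
grasp_force: 1.1
```

```bash
python3 - <<'E'
from h import *
wheelpos()
E
```

```text
clk 19.15 r 64.5 deg 57.5 depth 9.5 u 34.7 right 54.4 roterr [-0.1  0.1  0.2] F [-0.3  1.   2. ] j [-0.02  0.17 -0.47 -0.26 -0.34  0.36]
```

Contact now (pad force 1.1 N). Withdraw and measure.

servo_tool(
  motion=[
    {"travel": [-0.02, -0.006, -0.003], "rot": [0, 0, 0], "hand": 0},
    {"travel": [-0.01, -0.001, -0.0445], "rot": [0, 0, 0], "hand": 0},
    {"travel": [-0.003, -0.001, -0.0445], "rot": [0, 0, 0], "hand": 0},
    {"travel": [-0.003, -0.001, -0.0445], "rot": [0, 0, 0], "hand": 0},
    {"travel": [-0.003, -0.001, -0.0445], "rot": [0, 0, 0], "hand": 0},
    {"travel": [-0.003, -0.001, -0.0445], "rot": [0, 0, 0], "hand": 0},
    {"travel": [-0.003, -0.001, -0.0445], "rot": [0, 0, 0], "hand": 0},
    {"travel": [-0.003, -0.001, -0.0445], "rot": [0, 0, 0], "hand": 0},
    {"travel": [-0.003, -0.001, -0.0445], "rot": [0, 0, 0], "hand": 0},
  ],
)

```text
clock: 19.9
position: [526.3, -133.5, 266.8]
ee_rot: [0.716, -0.629, 0.199, -0.226]
contact_force: [-0.3, 0.1, 0.1]
gripper_width: -0.1
grasp_force: 0.0
```

servo_tool(
  motion=[
    {"travel": [-0.05, -0.0047, -0.002], "rot": [0, 0, 0], "hand": 0},
    {"travel": [-0.05, -0.0047, -0.002], "rot": [0, 0, 0], "hand": 0},
    {"travel": [-0.05, -0.0047, -0.002], "rot": [0, 0, 0], "hand": 0},
    {"travel": [-0.05, -0.0047, -0.002], "rot": [0, 0, 0], "hand": 0},
    {"travel": [-0.05, -0.0047, -0.002], "rot": [0, 0, 0], "hand": 0},
    {"travel": [-0.05, -0.0047, -0.002], "rot": [0, 0, 0], "hand": 0},
    {"travel": [-0.05, -0.0047, -0.002], "rot": [0, 0, 0], "hand": 0},
    {"travel": [0, 0, 0], "rot": [0, 0, 0], "hand": 0},
    {"travel": [0, 0, 0], "rot": [0, 0, 0], "hand": 0},
  ],
)

```text
clock: 20.65
position: [520.0, -45.8, 273.5]
ee_rot: [0.717, -0.629, 0.199, -0.226]
contact_force: [-0.7, -0.2, 0.3]
gripper_width: 0.3
grasp_force: 0.0
```

```bash
python3 - <<'E'
from meas import *
wheelpos()
p_,d=get_image("wrist");cv2.imwrite("pics/w6.png",p_[:,:,::-1])
run('pics/w6.png',(212,305,130,185),(420,470,124,156))
E
```

```text
clk 20.65 r 96.0 deg -28.7 depth -71.0 u 84.3 right -46.0 roterr [-0.   0.1  0.2] F [-0.7 -0.2  0.3] j [ 0.26 -0.09 -0.67  0.2  -0.39 -0.3 ]
[[212.0, 152.0, 172.0, 162.0], [237.0, 150.0, 170.0, 160.0], [262.0, 149.0, 167.0, 158.0], [287.0, 147.0, 165.0, 156.0]]
edgeR spoke dir deg -0.63 off hub 4.2 mm
edgeL spoke dir deg -0.60 off hub -7.3 mm
mid spoke dir deg -0.61 off hub -1.5 mm
cap 210 ang -178.90 r 86.6
brass 14 ang 179.30 r 99.9
```

```bash
python3 -c "
from bench import *
print(job_done())"
```

```text
the job is handed in; nothing more can be done
None
```

The job is handed in after about 21 s of the 54 s allowed: the valve is at the bottom of the rim, its stem pointing at the hub to within about half a degree by the wrist camera, with the finger clear of the wheel and no sign in the pictures that the stand or the things beside it moved.

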